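Stack a sintering set on the furnace hearth

TASK

Load the small furnace hearth on the dental bench: stack the four white ceramic firing parts upright and centred on its round plug, bottom to top the deep dish with the crowns, the open spacer ring, the tray with the cross partition, and the knobbed lid. The ceramic is brittle, so set each part down rather than drop it, and leave the two jars and the brush stand where they are.

Things in the scene. Friction and masses are not known exactly. Their poses are not given: they have to be found in the camera images.
- hearth: The target, fixed to the bench at a place that changes between starts: dark steel plate 110 x 110 mm, 8 mm thick, carrying a round off-white refractory plug 82 mm in diameter whose flat top is 24 mm above the bench. Origin: centre of the plate's underside (bench level), on the plug's axis; z up, x and y along the plate's edges.
- dish: Deep round dish of white ceramic, goes first (bottom): outside diameter 60 mm all the way up, 38 mm high, wall 8 mm thick, flat floor 8 mm thick with three small white tooth crowns fixed on it, all below the rim; flat underside, about 0.24 kg. The centre of the underside is its origin; z up when it stands the right way up, as it does at every start.
- spacer: Spacer ring of white ceramic, goes second: outside diameter 60 mm, through hole 38 mm, 26 mm high, flat both ends, nothing inside (the bench shows through), about 0.16 kg. Flat faces only, nothing interlocks, in this and all the other parts. The centre of the underside is its origin; z up when it stands the right way up, as it does at every start.
- tray: Shallow round tray of white ceramic, goes third: outside diameter 60 mm, 26 mm high, wall 8 mm thick, floor 8 mm thick, divided into four by an upright cross partition whose top is 22 mm above the underside; flat underside, about 0.16 kg. The centre of the underside is its origin; z up when it stands the right way up, as it does at every start.
- lid: Lid of white ceramic, goes last (top): solid flat disc 60 mm in diameter and 10 mm thick, with a central round knob 20 mm in diameter rising from 10 to 30 mm above the underside; flat underside, about 0.13 kg. The centre of the underside is its origin; z up when it stands the right way up, as it does at every start.
- jar_a: Bystander: small closed white jar, 40 mm in diameter, 42 mm high, loose. To be left alone. Origin: centre of the underside.
- jar_b: Bystander: small closed jar, clear or greyish with a white cap, 44 mm in diameter, 46 mm high, loose. To be left alone. Origin: centre of the underside.
- brush_stand: Bystander: black block 50 x 100 x 50 mm with five upright brushes, up to about 215 mm high in all, loose. To be left alone. Origin: centre of the underside.
Not all that is in view belongs to the job. What is shaped like the lid but brown or orange is not meant. Of the things that look like the hearth, the larger one is meant.

How it is judged:
By the outcome, as a careful person would: the job done as asked, in the order asked, and still so for the second after the job is handed in, with the robot touching nothing.
It also fails if it takes over 112 s, if anything falls off the work surface, if the arm or the gripper's body presses on something with over 40 N, if the wrist force passes 120 N, or if a joint passes its speed limit or range.

ROBOT

A 6-joint arm with a two-finger parallel gripper is mounted at the origin on the work surface. World frame = base frame: x ahead of the robot, y to its left, z up, the work surface at z = 0. Lengths are in m, angles in degrees, forces in N, time in s.
With the tool pointing down it reaches from about 0.35 to 0.875 m from the base axis. Payload 4.2 kg.
Tool frame: the origin (TCP) lies on the centre line of the jaws, within the pads' length; the fingertips stand 19 mm ahead of it and the grasp point (between the pads) is the TCP; z points along the fingers, y is the line along which they close (so a half turn about z gives the same grasp; the last joint's range is limited). The gripper opens to 87 mm and grips with 3 to 60 N. Pads are 19 mm wide; open, the fingers measure 117 mm over their backs; the gripper's body (75 mm by 190 mm) begins 51 mm behind the grasp point.
Start: joints at [84.718, 22.042, 0.453, 0, -68.411, -14.817], TCP at [0.215, 0.587, 0.242] pointing down, gripper open.
Joint ranges: [-179.83, 179.83], [-69.29, 118.12], [-61.27, 80.66], [-181.25, 117.63], [-171.15, -9.14], [-177.46, 177.46]. Speed limits (degrees/s): [159.86, 159.86, 180, 180, 180, 180].

INTERFACE

Orientations are given as a 3x3 rotation matrix whose columns are the frame's x, y, z axes.
In Python, from station import sense, capture, finish_job, search_frame, masks_of gives the robot as it stands.
- The arm moves only by the tool drive_tool, never from a script. Its argument "rows" is a list of rows, each a list of 7 numbers: the opening in per cent of the stroke, from 0 (shut) to 100 (fully open), then the shift along the world's x, y, z in mm, then the turn, a rotation vector about the world's x, y, z in rad. In form: [[fingers, dx, dy, dz, wx, wy, wz], ...]. A call has 1 to 5 rows; each row shifts and turns the commanded pose from where the row before left it; what a row does not reach is not made up. A row lasts 1/12 s, in which the tool goes at most 41.7 mm and 7.16 degrees, less where a joint would pass 70% of its speed; a pose out of reach is approached as far as the arm can. A call is refused whole if a number of a shift passes 41.7 or a number of a turn 0.125, either way. A call with a gripper value outside its range is refused whole. The fingers move at their own pace and stop on an object; the grip force is fixed at half the most. Time passes only in rows, so rows that do not move let the fingers close. It gives the time, the measured TCP pose, the force, the opening and the grip force at its end, in the units of the state.
- sense(): the state, without advancing time (a new reading comes with each control period).
- capture(name): name is "side" or "top"; returns a dict with "frame" (480x640x3 uint8, red, green, blue), "z_map" (480x640 float32, m along the optical axis (not along the pixel's ray), 0 where there is no reading), "fx", "fy", "cx", "cy" (pixels), "R" (3x3) and "t" (3): a world point X has camera coordinates R X + t. Camera axes: x right, y down, z forward; pixel columns grow to the right and rows downward; lengths in m; the calibration is good to about 2 mm. A picture is of the moment at which its call begins.
- finish_job(): hands the job in; it is judged then, once.
Trained networks look in a picture, given as the dict that the camera call returned (one of the last four; its "shot" number tells which), for a name from the list of things; names that differ only in an ending like _2 or _b are one class to them, and where a whole thing is asked for, a point or a joint stands for the part that bears it (a point fixed in the world has none). Each returns a list of dicts, best first, with "p" (0 to 1); they miss things now and then, are a little off and sometimes report something else, mostly with a low value. They report only what shows in the picture. A call takes as long as a camera call. They do not tell look-alikes from the thing itself.
- search_frame(label, picture): "xy" ([column, row] in pixels, amid what is visible of it).
- masks_of(label, picture): "region" (480x640 bool, what is visible of it) and "xy" ([column, row] in pixels, amid what is visible of it).
The state is a dict: "time_s": time; "joints": joint angles; "joint_velocities": joint speeds; "effort": joint torques, N m; "tcp_pos": TCP position; "ee_rot": TCP orientation; "wrist_force": force on the tool from outside, world axes, zero at the start; "moment": the same for the moment, N m; "gripper_width": opening from 0.0 (shut) to 1.0 (fully open); "gripper_force": force on a finger pad.
Only numpy, scipy, OpenCV 4.12 (cv2) and the standard library are available. Lean on these libraries where they do the work, as an engineer would, in place of code of your own. Each camera call takes 0.05 s, during which the arm holds its last target. There are 200 camera calls.

## Working session

There is one attempt and no reset: what is moved stays moved. The work goes in short steps, Python scripts to look and compute and a tool call to move; the robot and the scene stay as the last step left them, time stands still between calls to the robot, and variables do not carry over. Pictures are saved under pics/ and viewed, at most 14 in all, crops included, and the job is handed in when it is done.

Besides the shell and the picture viewer there is one more tool, called by a JSON object that holds its "op" and its "data". drive_tool: Moves the arm, as the interface text tells. Its arguments: {"type":"object","properties":{"rows":{"type":"array"}},"required":["rows"]}

```bash
mkdir -p pics
cat > h.py <<'E'
import numpy as np, cv2
from station import sense, capture, finish_job, search_frame, masks_of
def cloud(c):
    v,u=np.mgrid[0:480,0:640]; z=c["z_map"]
    P=np.stack([(u-c["cx"])/c["fx"]*z,(v-c["cy"])/c["fy"]*z,z],-1)
    return (P-np.array(c["t"]))@np.array(c["R"])
def save(c,n,box=None,s=1):
    f=c["frame"][:,:,::-1]
    if box: f=f[box[1]:box[3],box[0]:box[2]]
    cv2.imwrite("pics/"+n,cv2.resize(f,None,fx=s,fy=s,interpolation=cv2.INTER_CUBIC))
E
python3 - <<'E'
from h import *
s=sense(); print(s["time_s"],s["tcp_pos"],np.round(s["ee_rot"],3).tolist())
for n in ["top","side"]:
    c=capture(n); save(c,n+"0.png"); W=cloud(c); print(n,"cam",-np.array(c["R"]).T@np.array(c["t"]),c["fx"])
    for l in ["hearth","dish","spacer","tray","lid","jar_a","jar_b","brush_stand"]:
        for m in masks_of(l,c)[:3]:
            q=W[m["region"]&(c["z_map"]>0)]
            if len(q)==0: continue
            zt=np.percentile(q[:,2],95); k=q[q[:,2]>zt-.006]
            print(l,round(m["p"],2),np.round(m["xy"]),"n",len(q),"ztop %.3f"%zt,"mid top",np.round((k[:,:2].max(0)+k[:,:2].min(0))/2,3),"ext",np.round(np.ptp(k[:,:2],axis=0),3))
E
```

```text
0.0 [0.2145615  0.58640948 0.24044777] [[0.939, -0.344, -0.001], [-0.344, -0.939, -0.002], [0.0, 0.002, -1.0]]
top cam [0.41557467 0.05156573 1.19496485] 570.7524367704084
hearth 0.96 [414. 201.] n 2658 ztop 0.027 mid top [ 0.615 -0.137] ext [0.081 0.08 ]
hearth 0.57 [431. 134.] n 1143 ztop 0.019 mid top [ 0.766 -0.178] ext [0.055 0.053]
dish 0.94 [279. 201.] n 724 ztop 0.040 mid top [0.618 0.137] ext [0.059 0.058]
spacer 0.56 [461. 268.] n 448 ztop 0.029 mid top [ 0.475 -0.223] ext [0.055 0.059]
tray 0.76 [356. 279.] n 642 ztop 0.029 mid top [ 0.453 -0.027] ext [0.055 0.058]
lid 0.91 [256. 285.] n 667 ztop 0.031 mid top [0.441 0.192] ext [0.018 0.019]
lid 0.79 [280. 336.] n 678 ztop 0.030 mid top [0.339 0.138] ext [0.018 0.018]
lid 0.55 [204. 296.] n 685 ztop 0.030 mid top [0.424 0.296] ext [0.018 0.018]
jar_a 0.85 [218. 157.] n 369 ztop 0.045 mid top [0.704 0.277] ext [0.034 0.035]
jar_a 0.61 [498. 194.] n 442 ztop 0.049 mid top [ 0.631 -0.313] ext [0.037 0.038]
jar_b 0.85 [218. 157.] n 369 ztop 0.045 mid top [0.704 0.277] ext [0.034 0.035]
jar_b 0.61 [498. 194.] n 442 ztop 0.049 m
[... 547 characters left out ...]
1099 ztop 0.025 mid top [ 0.452 -0.031] ext [0.06  0.063]
lid 0.77 [226. 244.] n 595 ztop 0.027 mid top [0.441 0.188] ext [0.019 0.02 ]
lid 0.76 [188. 222.] n 538 ztop 0.027 mid top [0.424 0.291] ext [0.02 0.02]
lid 0.55 [202. 283.] n 750 ztop 0.028 mid top [0.34  0.134] ext [0.019 0.021]
jar_a 0.71 [297. 161.] n 373 ztop 0.041 mid top [0.706 0.274] ext [0.038 0.04 ]
jar_a 0.69 [517. 328.] n 874 ztop 0.045 mid top [ 0.633 -0.318] ext [0.04  0.038]
jar_b 0.71 [297. 161.] n 373 ztop 0.041 mid top [0.706 0.274] ext [0.038 0.04 ]
jar_b 0.69 [517. 328.] n 874 ztop 0.045 mid top [ 0.633 -0.318] ext [0.04  0.038]
brush_stand 0.58 [194. 158.] n 2368 ztop 0.171 mid top [0.539 0.414] ext [0.074 0.014]
```

View pictures.

View pics/top0.png

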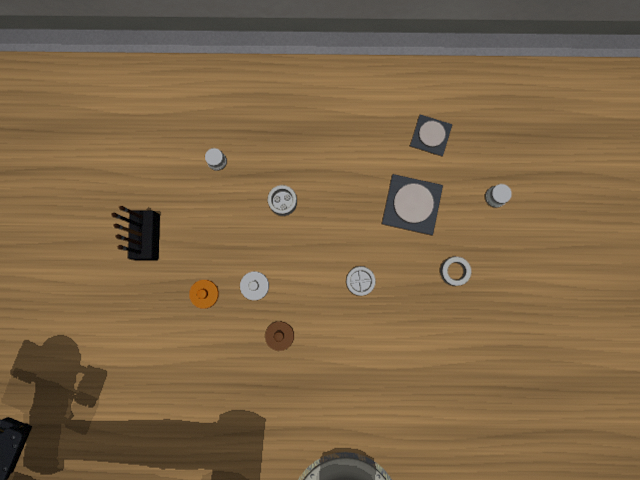

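View pics/side0.png

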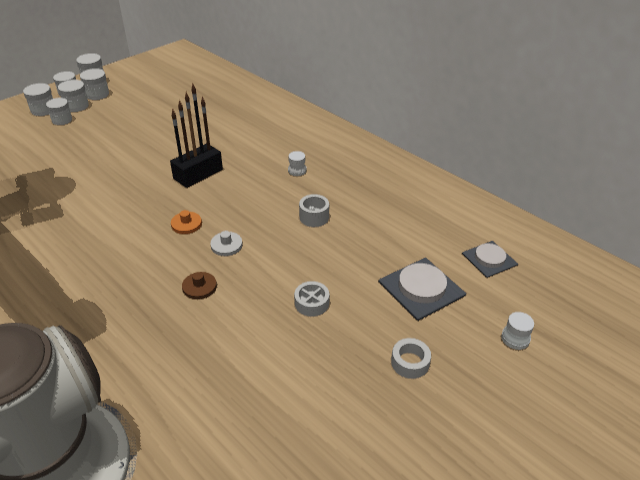

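Run:
```python
from h import *
c=capture("top"); save(c,"crop1.png",(180,140,500,370),2.5)
W=cloud(c); 
for x,y in [(256,285),(280,336),(204,296)]: print(x,y,c["frame"][y-5:y+6,x-5:x+6].reshape(-1,3).mean(0))
b=W[300:330,340:420].reshape(-1,3); print("bench z top",np.median(b[:,2]))
c=capture("side"); W=cloud(c);b=W[380:420,300:380].reshape(-1,3); print("bench side",np.median(b[:,2]))
```

```text
256 285 [152.         153.36363636 154.9338843 ]
280 336 [87.62809917 56.78512397 34.57024793]
204 296 [152.95041322  89.27272727  20.71900826]
bench z top 4.2886356830828525e-05
bench side -0.0018384846946869187
```

View pics/crop1.png

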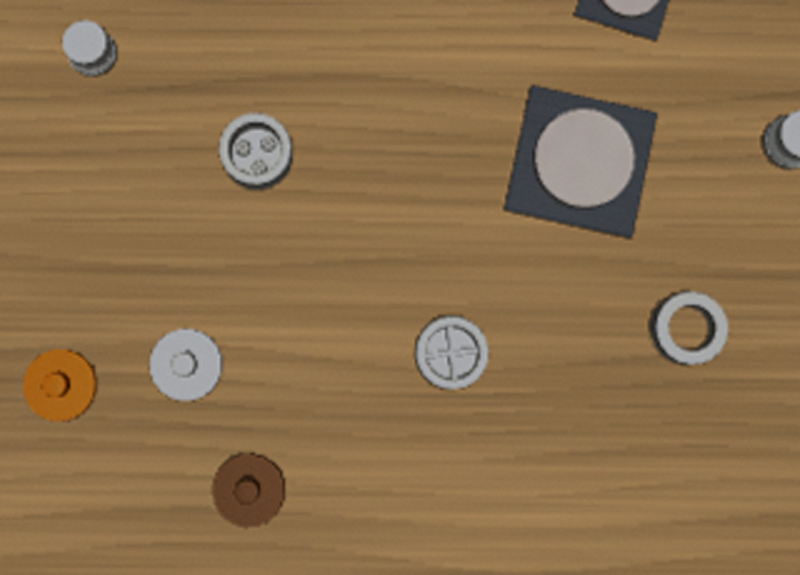

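{"op": "drive_tool", "data": {"rows": [[100, 14.5, -34.6, 0, 0, 0, 0], [100, 14.5, -34.6, 0, 0, 0, 0], [100, 14.5, -34.6, 0, 0, 0, 0], [100, 14.5, -34.6, 0, 0, 0, 0], [100, 14.5, -34.6, 0, 0, 0, 0]]}}

```text
time_s: 1.42
tcp_pos: [0.2876, 0.4122, 0.2416]
ee_rot: [[0.939, -0.343, 0.0], [-0.343, -0.939, 0.0], [0.0, -0.0, -1.0]]
wrist_force: [1.1, -0.2, 0.7]
gripper_width: 1.001
gripper_force: 0.0
```

The top view shows these parts:
- **Lids:** white at (254,285), orange at (204,294) and brown at (280,336). I choose the white one.
- **Hearths:** large at (413,203) and small at (431,134). I choose the large one.
- **Open parts:** dish with crowns at (282,200), open ring at (456,271) and cross tray at (361,281).

The side view and the close crop agree with these choices.

{"op": "drive_tool", "data": {"rows": [[100, 14.5, -34.6, 0, 0, 0, 0], [100, 14.5, -34.6, 0, 0, 0, 0], [100, 14.5, -34.6, 0, 0, 0, 0], [100, 14.5, -34.6, 0, 0, 0, 0], [100, 14.5, -34.6, 0, 0, 0, 0]]}}

```text
time_s: 1.83
tcp_pos: [0.36, 0.2392, 0.2419]
ee_rot: [[0.939, -0.343, 0.001], [-0.343, -0.939, 0.001], [0.0, -0.001, -1.0]]
wrist_force: [0.9, -0.2, -0.2]
gripper_width: 0.995
gripper_force: 0.0
```

{"op": "drive_tool", "data": {"rows": [[100, 32, -13, -10, 0, 0, 0], [100, 32, -13, -10, 0, 0, 0], [100, 32, -13, -10, 0, 0, 0], [100, 32, -13, -10, 0, 0, 0], [100, 32, -13, -10, 0, 0, 0]]}}

```text
time_s: 2.25
tcp_pos: [0.5213, 0.1749, 0.1913]
ee_rot: [[0.939, -0.344, 0.001], [-0.344, -0.939, 0.0], [0.0, -0.001, -1.0]]
wrist_force: [-0.2, -0.1, 0.7]
gripper_width: 0.997
gripper_force: 0.0
```

{"op": "drive_tool", "data": {"rows": [[100, 32, -13, -10, 0, 0, 0], [100, 32, -13, -10, 0, 0, 0], [100, 32, -13, -10, 0, 0, 0], [100, 0, 0, 0, 0, 0, 0], [100, 0, 0, 0, 0, 0, 0]]}}

```text
time_s: 2.67
tcp_pos: [0.6164, 0.1357, 0.1596]
ee_rot: [[0.938, -0.346, -0.003], [-0.346, -0.938, -0.001], [-0.002, 0.002, -1.0]]
wrist_force: [0.2, 0.1, -0.4]
gripper_width: 1.001
gripper_force: 0.0
```

{"op": "drive_tool", "data": {"rows": [[100, 0.5, 0, -35, 0, 0, 0], [100, 0.5, 0, -35, 0, 0, 0], [100, 0, 0, -35, 0, 0, 0], [100, 0, 0, -20, 0, 0, 0], [100, 0, 0, -10, 0, 0, 0]]}}

```text
time_s: 3.08
tcp_pos: [0.614, 0.1369, 0.024]
ee_rot: [[0.939, -0.343, -0.005], [-0.343, -0.939, -0.002], [-0.004, 0.003, -1.0]]
wrist_force: [-0.8, -0.2, 0.5]
gripper_width: 1.001
gripper_force: 0.0
```

{"op": "drive_tool", "data": {"rows": [[60, 0, 0, 0, 0, 0, 0], [60, 0, 0, 0, 0, 0, 0], [60, 0, 0, 0, 0, 0, 0], [55, 0, 0, 0, 0, 0, 0], [55, 0, 0, 0, 0, 0, 0]]}}

```text
time_s: 3.5
tcp_pos: [0.6172, 0.1368, 0.0285]
ee_rot: [[0.939, -0.343, 0.002], [-0.343, -0.939, 0.0], [0.001, -0.001, -1.0]]
wrist_force: [-1.3, -4.6, 4.3]
gripper_width: 0.708
gripper_force: 2.2
```

{"op": "drive_tool", "data": {"rows": [[50, 0, 0, 0, 0, 0, 0], [50, 0, 0, 0, 0, 0, 0], [50, 0, 0, 0, 0, 0, 0], [50, 0, 0, 0, 0, 0, 0], [50, 0, 0, 0, 0, 0, 0]]}}

```text
time_s: 3.92
tcp_pos: [0.6169, 0.1364, 0.0284]
ee_rot: [[0.939, -0.343, 0.001], [-0.343, -0.939, -0.001], [0.001, 0.0, -1.0]]
wrist_force: [-3.5, -2.6, 7.0]
gripper_width: 0.678
gripper_force: 29.7
```

{"op": "drive_tool", "data": {"rows": [[50, 0, 0, 10, 0, 0, 0], [50, 0, 0, 25, 0, 0, 0], [50, 0, 0, 25, 0, 0, 0], [50, 0, -15, 0, 0, 0, 0], [50, 0, -30, 0, 0, 0, 0]]}}

```text
time_s: 4.33
tcp_pos: [0.6184, 0.0945, 0.0889]
ee_rot: [[0.94, -0.34, 0.006], [-0.34, -0.94, 0.003], [0.005, -0.005, -1.0]]
wrist_force: [-0.4, -0.6, -2.7]
gripper_width: 0.685
gripper_force: 29.6
```

{"op": "drive_tool", "data": {"rows": [[50, 0, -35, 0, 0, 0, 0], [50, 0, -35, 0, 0, 0, 0], [50, 0, -35, 0, 0, 0, 0], [50, 0, -35, 0, 0, 0, 0], [50, 0, -35, 0, 0, 0, 0]]}}

```text
time_s: 4.75
tcp_pos: [0.6158, -0.0849, 0.0861]
ee_rot: [[0.939, -0.344, -0.001], [-0.344, -0.939, 0.001], [-0.001, -0.0, -1.0]]
wrist_force: [0.9, -0.2, -3.0]
gripper_width: 0.679
gripper_force: 29.6
```

{"op": "drive_tool", "data": {"rows": [[50, -2, -30, 0, 0, 0, 0], [50, 0, -19, 0, 0, 0, 0], [50, 0, -5, 0, 0, 0, 0], [50, 0, 0, 0, 0, 0, 0], [50, 0, 0, 0, 0, 0, 0]]}}

```text
time_s: 5.17
tcp_pos: [0.6143, -0.137, 0.0861]
ee_rot: [[0.939, -0.344, -0.001], [-0.344, -0.939, 0.001], [-0.001, -0.0, -1.0]]
wrist_force: [0.7, 0.8, -3.1]
gripper_width: 0.678
gripper_force: 29.6
```

```bash
cat >> h.py <<'E'
def circ(P,r):
    # robust fit of a circle of known radius to xy points on the boundary
    from scipy.optimize import least_squares
    f=lambda p:np.hypot(P[:,0]-p[0],P[:,1]-p[1])-r
    return least_squares(f,P.mean(0),loss="soft_l1",f_scale=.001).x
def look(labels,tag=None,box=None):
    s=sense(); print("t",round(s["time_s"],2),"tcp",np.round(s["tcp_pos"],4),"w",round(s["gripper_width"],3),"F",np.round(s["wrist_force"],1))
    for n in ["top","side"]:
        c=capture(n); W=cloud(c)
        if tag: save(c,tag+n+".png",box,1)
        for l in labels:
            for m in masks_of(l,c)[:2]:
                q=W[m["region"]&(c["z_map"]>0)]
                if len(q)<30: continue
                zt=np.percentile(q[:,2],90); k=q[abs(q[:,2]-zt)<.006]
                print(n,l,round(m["p"],2),np.round(m["xy"]),"n",len(q),"ztop %.3f"%zt,"mid",np.round((np.percentile(k[:,:2],99,axis=0)+np.percentile(k[:,:2],1,axis=0))/2,4),"ext",np.round(np.ptp(k[:,:2],axis=0),3))
E
python3 -c "
from h import *
look(['dish','hearth'],'a_')"
```

```text
t 5.17 tcp [ 0.6143 -0.137   0.0861] w 0.678 F [ 0.7  0.8 -3.1]
top hearth 0.68 [431. 127.] n 613 ztop 0.018 mid [ 0.7753 -0.1766] ext [0.037 0.054]
side dish 0.73 [418. 257.] n 614 ztop 0.094 mid [ 0.6072 -0.1356] ext [0.043 0.053]
side hearth 0.74 [416. 291.] n 2650 ztop 0.023 mid [ 0.6117 -0.142 ] ext [0.078 0.084]
side hearth 0.68 [490. 262.] n 954 ztop 0.015 mid [ 0.7658 -0.1868] ext [0.057 0.048]
```

{"op": "drive_tool", "data": {"rows": [[50, 0.5, -2, -12, 0, 0, 0], [50, 0, 0, -10, 0, 0, 0], [50, 0, 0, -6, 0, 0, 0], [50, 0, 0, -2, 0, 0, 0], [50, 0, 0, 0, 0, 0, 0]]}}

```text
time_s: 5.88
tcp_pos: [0.6144, -0.1391, 0.055]
ee_rot: [[0.939, -0.344, -0.003], [-0.344, -0.939, -0.0], [-0.003, 0.001, -1.0]]
wrist_force: [-0.3, 0.5, -2.4]
gripper_width: 0.677
gripper_force: 29.6
```

```bash
python3 -c "
from h import *
look(['dish','hearth'])
c=capture('side'); save(c,'b_side.png',(340,180,540,330),4)"
```

```text
t 5.88 tcp [ 0.6144 -0.1391  0.055 ] w 0.677 F [-0.3  0.5 -2.4]
top dish 0.59 [409. 211.] n 178 ztop 0.121 mid [ 0.5884 -0.1224] ext [0.019 0.042]
top hearth 0.66 [404. 216.] n 916 ztop 0.025 mid [ 0.5898 -0.1304] ext [0.032 0.066]
top hearth 0.56 [430. 129.] n 790 ztop 0.018 mid [ 0.7691 -0.178 ] ext [0.048 0.059]
side dish 0.69 [419. 270.] n 603 ztop 0.064 mid [ 0.6071 -0.1382] ext [0.04  0.056]
side hearth 0.93 [416. 295.] n 2034 ztop 0.022 mid [ 0.6044 -0.1419] ext [0.068 0.083]
side hearth 0.91 [493. 262.] n 827 ztop 0.015 mid [ 0.7659 -0.1837] ext [0.056 0.053]
```

View pics/b_side.png

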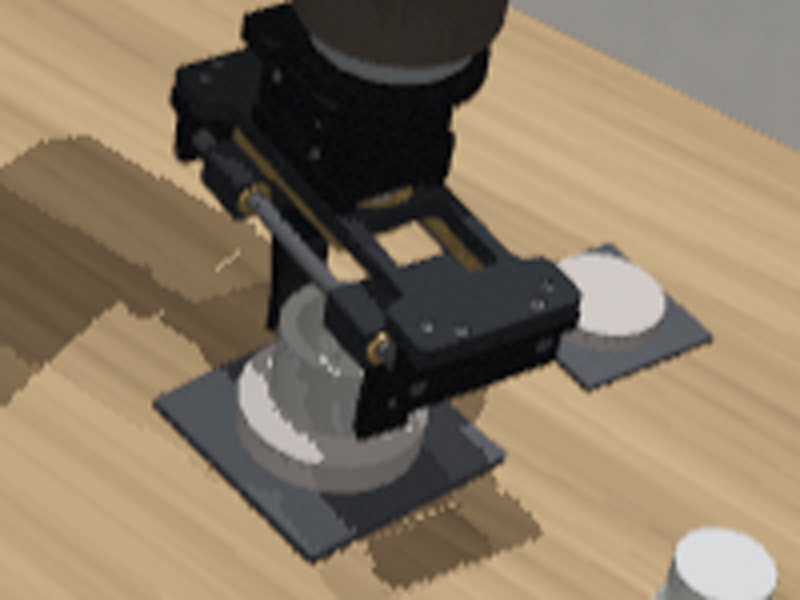

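The crop shows the dish upright just above the plug, roughly centred. Next I lower it gently.

{"op": "drive_tool", "data": {"rows": [[50, 0, 0, -1, 0, 0, 0], [50, 0, 0, -1, 0, 0, 0], [50, 0, 0, 0, 0, 0, 0]]}}

```text
time_s: 6.48
tcp_pos: [0.6151, -0.1391, 0.0544]
ee_rot: [[0.939, -0.344, -0.0], [-0.344, -0.939, 0.0], [-0.0, 0.0, -1.0]]
wrist_force: [-1.1, -0.4, -2.6]
gripper_width: 0.683
gripper_force: 29.6
```

{"op": "drive_tool", "data": {"rows": [[50, 0, 0, -1, 0, 0, 0], [50, 0, 0, -1, 0, 0, 0], [50, 0, 0, 0, 0, 0, 0]]}}

```text
time_s: 6.73
tcp_pos: [0.6153, -0.1391, 0.0526]
ee_rot: [[0.939, -0.344, -0.0], [-0.344, -0.939, -0.0], [0.0, 0.0, -1.0]]
wrist_force: [-0.4, -0.4, -2.6]
gripper_width: 0.682
gripper_force: 29.6
```

{"op": "drive_tool", "data": {"rows": [[50, 0, 0, -1, 0, 0, 0], [50, 0, 0, 0, 0, 0, 0]]}}

```text
time_s: 6.9
tcp_pos: [0.6153, -0.139, 0.0524]
ee_rot: [[0.939, -0.343, 0.0], [-0.343, -0.939, -0.0], [0.0, 0.0, -1.0]]
wrist_force: [-1.8, 1.2, 3.2]
gripper_width: 0.675
gripper_force: 29.7
```

{"op": "drive_tool", "data": {"rows": [[50, 0, 0, -0.7, 0, 0, 0], [50, 0, 0, 0, 0, 0, 0]]}}

```text
time_s: 7.07
tcp_pos: [0.6153, -0.139, 0.0524]
ee_rot: [[0.939, -0.343, 0.0], [-0.343, -0.939, -0.0], [0.0, 0.0, -1.0]]
wrist_force: [-4.1, 1.5, 7.4]
gripper_width: 0.68
gripper_force: 29.7
```

{"op": "drive_tool", "data": {"rows": [[75, 0, 0, 0, 0, 0, 0], [100, 0, 0, 0, 0, 0, 0], [100, 0, 0, 0, 0, 0, 0], [100, 0, 0, 0, 0, 0, 0], [100, 0, 0, 0, 0, 0, 0]]}}

```text
time_s: 7.48
tcp_pos: [0.6153, -0.1392, 0.0506]
ee_rot: [[0.939, -0.344, 0.0], [-0.344, -0.939, -0.0], [0.0, -0.0, -1.0]]
wrist_force: [0.0, 0.2, -0.0]
gripper_width: 0.951
gripper_force: 0.0
```

{"op": "drive_tool", "data": {"rows": [[100, 0, 0, 10, 0, 0, 0], [100, 0, 0, 30, 0, 0, 0], [100, 0, 0, 40, 0, 0, 0], [100, -28, -17, 10, 0, 0, 0], [100, -28, -17, 0, 0, 0, 0]]}}

```text
time_s: 7.9
tcp_pos: [0.5625, -0.1732, 0.1459]
ee_rot: [[0.94, -0.341, 0.01], [-0.341, -0.94, -0.002], [0.01, -0.002, -1.0]]
wrist_force: [0.8, -0.1, -0.5]
gripper_width: 1.0
gripper_force: 0.0
```

{"op": "drive_tool", "data": {"rows": [[100, -28, -17, 0, 0, 0, 0], [100, -28, -17, 0, 0, 0, 0], [100, -28, -17, 0, 0, 0, 0], [100, 0, 0, 0, 0, 0, 0]]}}

```text
time_s: 8.23
tcp_pos: [0.4702, -0.2255, 0.1415]
ee_rot: [[0.938, -0.347, -0.003], [-0.347, -0.938, 0.001], [-0.003, -0.0, -1.0]]
wrist_force: [-0.6, -0.2, -0.5]
gripper_width: 0.994
gripper_force: 0.0
```

```bash
python3 -c "
from h import *
look(['dish','hearth','spacer'],'c_')"
```

```text
t 8.23 tcp [ 0.4702 -0.2255  0.1415] w 0.994 F [-0.6 -0.2 -0.5]
top dish 0.57 [416. 199.] n 737 ztop 0.063 mid [ 0.6176 -0.1373] ext [0.058 0.059]
top hearth 0.97 [433. 132.] n 1223 ztop 0.018 mid [ 0.7653 -0.1786] ext [0.063 0.072]
top hearth 0.89 [404. 188.] n 1005 ztop 0.024 mid [ 0.624  -0.1369] ext [0.064 0.08 ]
top spacer 0.47 [454. 285.] n 87 ztop 0.029 mid [ 0.4508 -0.2187] ext [0.01  0.029]
side dish 0.89 [425. 278.] n 318 ztop 0.060 mid [ 0.6088 -0.1527] ext [0.046 0.042]
side hearth 0.8 [487. 260.] n 1109 ztop 0.015 mid [ 0.7655 -0.183 ] ext [0.058 0.054]
side hearth 0.55 [408. 292.] n 946 ztop 0.022 mid [ 0.6126 -0.1539] ext [0.079 0.047]
side spacer 0.67 [409. 362.] n 1197 ztop 0.025 mid [ 0.4738 -0.228 ] ext [0.058 0.06 ]
```

View pics/c_top.png

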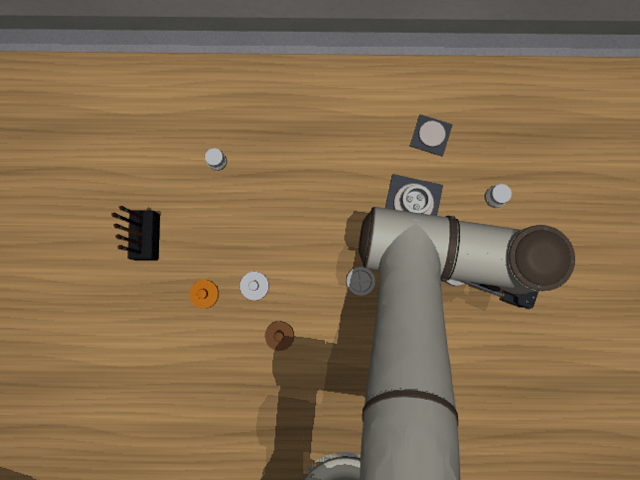

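Dish stands on the plug at (414,199), centred within about 2 mm. The spacer is under the gripper.

{"op": "drive_tool", "data": {"rows": [[100, 0, 0, -35, 0, 0, 0], [100, 0, 0, -35, 0, 0, 0], [100, 0, 0, -30, 0, 0, 0], [100, 0, 0, -16, 0, 0, 0], [100, 0, 0, 0, 0, 0, 0]]}}

```text
time_s: 9.05
tcp_pos: [0.4741, -0.2234, 0.0216]
ee_rot: [[0.939, -0.343, -0.006], [-0.343, -0.939, 0.001], [-0.006, 0.001, -1.0]]
wrist_force: [-0.2, -0.1, 0.0]
gripper_width: 1.0
gripper_force: 0.0
```

{"op": "drive_tool", "data": {"rows": [[60, 0, 0, 0, 0, 0, 0], [60, 0, 0, 0, 0, 0, 0], [60, 0, 0, 0, 0, 0, 0], [55, 0, 0, 0, 0, 0, 0], [50, 0, 0, 0, 0, 0, 0]]}}

```text
time_s: 9.47
tcp_pos: [0.4757, -0.2242, 0.0259]
ee_rot: [[0.939, -0.343, 0.002], [-0.343, -0.939, -0.0], [0.002, -0.0, -1.0]]
wrist_force: [0.1, -1.8, 2.2]
gripper_width: 0.708
gripper_force: 1.0
```

{"op": "drive_tool", "data": {"rows": [[50, 0, 0, 0, 0, 0, 0], [50, 0, 0, 0, 0, 0, 0], [50, 0, 0, 0, 0, 0, 0], [50, 0, 0, 0, 0, 0, 0]]}}

```text
time_s: 9.8
tcp_pos: [0.4757, -0.2243, 0.0259]
ee_rot: [[0.939, -0.343, 0.001], [-0.343, -0.939, -0.001], [0.001, 0.0, -1.0]]
wrist_force: [-1.9, 0.9, 6.2]
gripper_width: 0.691
gripper_force: 30.0
```

{"op": "drive_tool", "data": {"rows": [[50, 0, 0, 10, 0, 0, 0], [50, 0, 0, 30, 0, 0, 0], [50, 0, 0, 35, 0, 0, 0], [50, 0, 0, 15, 0, 0, 0], [50, 18, 11, 0, 0, 0, 0]]}}

```text
time_s: 10.22
tcp_pos: [0.4929, -0.2141, 0.1193]
ee_rot: [[0.938, -0.346, 0.006], [-0.346, -0.938, -0.001], [0.006, -0.001, -1.0]]
wrist_force: [0.5, 0.0, -1.6]
gripper_width: 0.691
gripper_force: 30.0
```

{"op": "drive_tool", "data": {"rows": [[50, 32, 19, 0, 0, 0, 0], [50, 32, 19, 0, 0, 0, 0], [50, 32, 19, 0, 0, 0, 0], [50, 20, 13, 0, 0, 0, 0], [50, 6, 4, 0, 0, 0, 0]]}}

```text
time_s: 10.63
tcp_pos: [0.6182, -0.1368, 0.1147]
ee_rot: [[0.94, -0.341, 0.002], [-0.341, -0.94, 0.0], [0.002, -0.001, -1.0]]
wrist_force: [-0.3, -0.1, -1.6]
gripper_width: 0.69
gripper_force: 30.0
```

{"op": "drive_tool", "data": {"rows": [[50, 0, 0, -15, 0, 0, 0], [50, 0, 0, -10, 0, 0, 0], [50, 0, 0, -5, 0, 0, 0], [50, 0, 0, 0, 0, 0, 0]]}}

```text
time_s: 10.97
tcp_pos: [0.6146, -0.1385, 0.0871]
ee_rot: [[0.939, -0.343, -0.0], [-0.343, -0.939, 0.0], [-0.001, -0.0, -1.0]]
wrist_force: [-4.5, 5.3, 9.4]
gripper_width: 0.687
gripper_force: 30.0
```

```bash
python3 -c "
from h import *
look(['dish','spacer'])
c=capture('side'); save(c,'d_side.png',(340,180,540,330),4)"
```

```text
t 10.97 tcp [ 0.6146 -0.1385  0.0871] w 0.687 F [-4.5  5.3  9.4]
top dish 0.61 [412. 202.] n 88 ztop 0.155 mid [ 0.5918 -0.1187] ext [0.006 0.013]
top dish 0.26 [143. 234.] n 1768 ztop 0.143 mid [0.5403 0.4174] ext [0.078 0.004]
top spacer 0.65 [411. 212.] n 103 ztop 0.090 mid [ 0.5978 -0.1281] ext [0.027 0.035]
side dish 0.67 [424. 279.] n 538 ztop 0.055 mid [ 0.6133 -0.1475] ext [0.054 0.051]
side spacer 0.96 [420. 261.] n 562 ztop 0.086 mid [ 0.6057 -0.1379] ext [0.048 0.053]
side spacer 0.26 [416. 292.] n 2162 ztop 0.022 mid [ 0.6109 -0.1414] ext [0.08  0.082]
```

View pics/d_side.png

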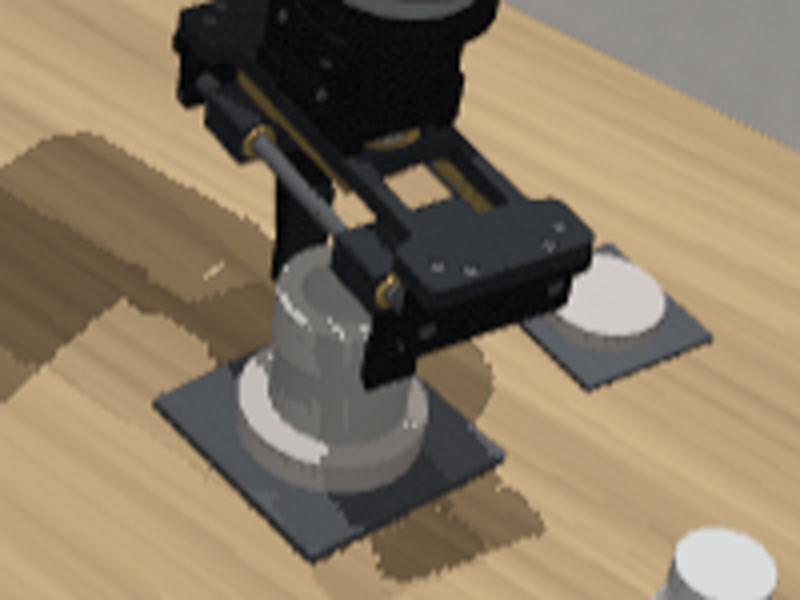

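Spacer rests flat on the dish and looks aligned, so I release it.

{"op": "drive_tool", "data": {"rows": [[75, 0, 0, 0, 0, 0, 0], [100, 0, 0, 0, 0, 0, 0], [100, 0, 0, 0, 0, 0, 0], [100, 0, 0, 0, 0, 0, 0], [100, 0, 0, 0, 0, 0, 0]]}}

```text
time_s: 11.73
tcp_pos: [0.6148, -0.1395, 0.0845]
ee_rot: [[0.939, -0.344, -0.001], [-0.344, -0.939, -0.0], [-0.001, 0.0, -1.0]]
wrist_force: [0.5, -0.1, -0.8]
gripper_width: 0.951
gripper_force: 0.0
```

{"op": "drive_tool", "data": {"rows": [[100, 0, 0, 10, 0, 0, 0], [100, 0, 0, 30, 0, 0, 0], [100, 0, 0, 25, 0, 0, 0], [100, -27, 18, 0, 0, 0, 0], [100, -27, 18, 0, 0, 0, 0]]}}

```text
time_s: 12.15
tcp_pos: [0.5627, -0.1033, 0.152]
ee_rot: [[0.938, -0.345, 0.005], [-0.345, -0.939, 0.0], [0.005, -0.002, -1.0]]
wrist_force: [-0.8, 0.5, 0.3]
gripper_width: 1.001
gripper_force: 0.0
```

{"op": "drive_tool", "data": {"rows": [[100, -27, 18, 0, 0, 0, 0], [100, -27, 18, 0, 0, 0, 0], [100, -27, 18, 0, 0, 0, 0], [100, -27, 18, 0, 0, 0, 0], [100, 0, 0, 0, 0, 0, 0]]}}

```text
time_s: 12.57
tcp_pos: [0.4482, -0.03, 0.1502]
ee_rot: [[0.94, -0.342, -0.003], [-0.342, -0.94, 0.001], [-0.003, 0.0, -1.0]]
wrist_force: [-1.3, -0.6, -0.1]
gripper_width: 1.001
gripper_force: 0.0
```

```bash
python3 -c "
from h import *
look(['dish','spacer','tray'])
c=capture('side'); save(c,'e_side.png',(240,180,540,405),2.6)"
```

```text
t 12.57 tcp [ 0.4482 -0.03    0.1502] w 1.001 F [-1.3 -0.6 -0.1]
top dish 0.65 [416. 193.] n 545 ztop 0.090 mid [ 0.613  -0.1365] ext [0.059 0.06 ]
top dish 0.6 [415. 202.] n 278 ztop 0.044 mid [ 0.6103 -0.134 ] ext [0.045 0.051]
top spacer 0.82 [419. 194.] n 549 ztop 0.090 mid [ 0.6124 -0.1365] ext [0.059 0.06 ]
side dish 0.93 [426. 277.] n 537 ztop 0.055 mid [ 0.6128 -0.1474] ext [0.054 0.051]
side spacer 0.74 [424. 260.] n 1002 ztop 0.086 mid [ 0.613  -0.1415] ext [0.059 0.059]
side spacer 0.72 [190. 158.] n 2392 ztop 0.155 mid [0.5409 0.4141] ext [0.079 0.011]
side tray 0.72 [309. 300.] n 1010 ztop 0.024 mid [ 0.4514 -0.0319] ext [0.06 0.06]
```

View pics/e_side.png

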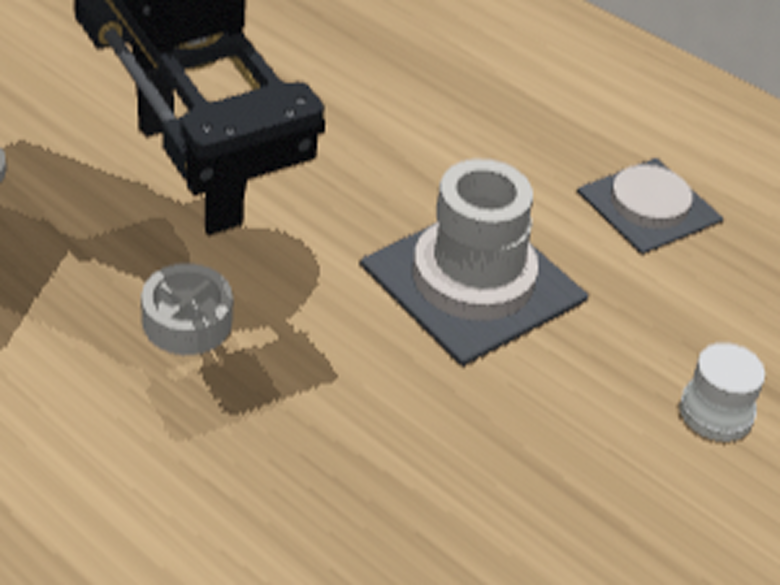

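Spacer and dish stand on the plug at (430,260) in the side view, with a slight ledge visible. I'll measure the offset with cylinder fits.

```bash
cat >> h.py <<'E'
def cyl(c,layers,xy=(.614,-.140)):
    W=cloud(c).reshape(-1,3); W=W[c["z_map"].ravel()>0]
    d=np.hypot(*(W[:,:2]-xy).T)
    cam=-np.array(c["R"]).T@np.array(c["t"])
    for n,z0,z1,r in layers:
        q=W[(W[:,2]>z0)&(W[:,2]<z1)&(abs(d-r)<.007)]
        a=(q[:,:2]-xy)@(cam[:2]-xy); q=q[a>0]
        if len(q)<20: print(n,len(q)); continue
        p=circ(q[:,:2],r); e=np.hypot(*(q[:,:2]-p).T)-r
        print(n,len(q),np.round(p*1000,1),"rms",round(1000*np.median(abs(e)),2))
E
python3 -c "
from h import *
L=[('plug',.011,.019,.041),('dish',.028,.056,.03),('spacer',.066,.082,.03)]
for i in range(3): cyl(capture('side'),L)
"
```

```text
plug 153 [ 616.5 -140.6] rms 0.82
dish 416 [ 618.3 -141.5] rms 0.69
spacer 257 [ 615.3 -140.1] rms 0.66
plug 159 [ 616.5 -140.5] rms 0.64
dish 411 [ 618.2 -141.4] rms 0.7
spacer 250 [ 615.3 -140.1] rms 0.7
plug 159 [ 616.4 -140.7] rms 0.61
dish 400 [ 618.3 -141.5] rms 0.63
spacer 257 [ 615.2 -140.3] rms 0.68
```

```bash
python3 -c "
from h import *
s=sense();print(np.round(s['joints'],1),s['tcp_pos'])
cyl(capture('side'),[('tray',.004,.022,.03)],(.452,-.031))"
```

```text
[ 16.6  11.1 -30.2   0.  -48.8  53.2] [ 0.45343857 -0.03131573  0.14962235]
tray 270 [453.9 -30.4] rms 0.64
```

Next I rotate 90° and squeeze the dish/spacer seam, which aligns both along the other axis.

{"op": "drive_tool", "data": {"rows": [[100, 12.6, -8.3, 0, 0, 0, -0.121], [100, 12.6, -8.3, 0, 0, 0, -0.121], [100, 12.6, -8.3, 0, 0, 0, -0.121], [100, 12.6, -8.3, 0, 0, 0, -0.121], [100, 12.6, -8.3, 0, 0, 0, -0.121]]}}

```text
time_s: 13.63
tcp_pos: [0.5169, -0.0731, 0.1497]
ee_rot: [[0.572, -0.82, -0.0], [-0.82, -0.572, -0.0], [-0.0, 0.0, -1.0]]
wrist_force: [-0.5, -0.3, 0.8]
gripper_width: 0.994
gripper_force: 0.0
```

{"op": "drive_tool", "data": {"rows": [[100, 12.6, -8.3, 0, 0, 0, -0.121], [100, 12.6, -8.3, 0, 0, 0, -0.121], [100, 12.6, -8.3, 0, 0, 0, -0.121], [100, 12.6, -8.3, 0, 0, 0, -0.121], [100, 12.6, -8.3, 0, 0, 0, -0.121]]}}

```text
time_s: 14.05
tcp_pos: [0.5798, -0.1146, 0.1496]
ee_rot: [[0.004, -1.0, -0.0], [-1.0, -0.004, 0.0], [-0.0, 0.0, -1.0]]
wrist_force: [0.4, 0.4, 0.8]
gripper_width: 1.0
gripper_force: 0.0
```

{"op": "drive_tool", "data": {"rows": [[100, 12.6, -8.3, 0, 0, 0, -0.121], [100, 12.6, -8.3, 0, 0, 0, -0.121], [100, 12.6, -8.3, 0, 0, 0, -0.121], [100, 0, 0, 0, 0, 0, 0], [100, 0, 0, 0, 0, 0, 0]]}}

```text
time_s: 14.47
tcp_pos: [0.6169, -0.1393, 0.1491]
ee_rot: [[-0.345, -0.939, -0.001], [-0.939, 0.345, 0.0], [0.0, 0.001, -1.0]]
wrist_force: [-0.7, 0.3, -0.9]
gripper_width: 0.999
gripper_force: 0.0
```

```bash
python3 -c "
from h import *
c=capture('side');s=sense();print(np.round(s['joints'],1),s['tcp_pos'],np.round(s['ee_rot'],3).tolist())
save(c,'f_side.png',(340,130,540,330),3)"
```

```text
[  1.9  27.   -5.6  -0.  -57.5 -22.1] [ 0.61646042 -0.13893446  0.1492395 ] [[-0.344, -0.939, -0.001], [-0.939, 0.344, 0.0], [0.0, 0.001, -1.0]]
```

View pics/f_side.png

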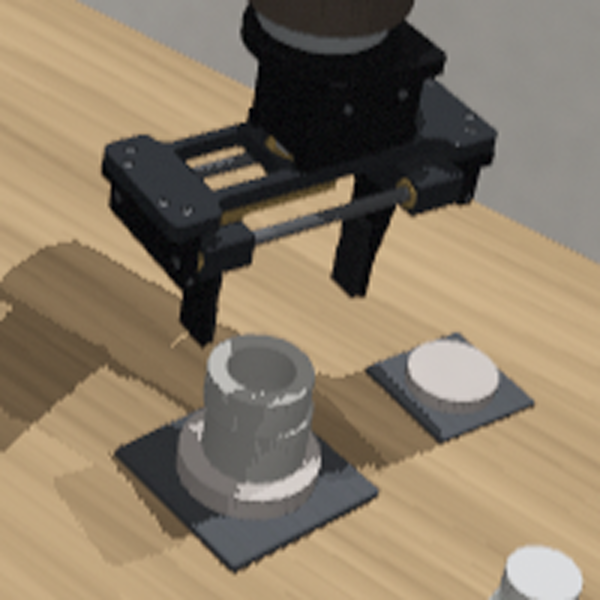

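The gripper is turned across the stack, fingers either side. I descend and close.

{"op": "drive_tool", "data": {"rows": [[100, 0, 0, -35, 0, 0, 0], [100, 0, 0, -30, 0, 0, 0], [100, 0, 0, -20, 0, 0, 0], [100, 0, 0, 0, 0, 0, 0], [80, 0, 0, 0, 0, 0, 0]]}}

```text
time_s: 14.93
tcp_pos: [0.6162, -0.1387, 0.0644]
ee_rot: [[-0.344, -0.939, -0.002], [-0.939, 0.344, -0.0], [0.001, 0.002, -1.0]]
wrist_force: [0.5, 0.3, 1.3]
gripper_width: 0.975
gripper_force: 0.0
```

{"op": "drive_tool", "data": {"rows": [[76, 0, 0, 0, 0, 0, 0], [74, 0, 0, 0, 0, 0, 0], [72, 0, 0, 0, 0, 0, 0], [70, 0, 0, 0, 0, 0, 0], [69, 0, 0, 0, 0, 0, 0]]}}

```text
time_s: 15.35
tcp_pos: [0.6185, -0.1392, 0.0663]
ee_rot: [[-0.345, -0.939, 0.004], [-0.939, 0.345, -0.001], [-0.001, -0.004, -1.0]]
wrist_force: [2.6, -1.0, 0.3]
gripper_width: 0.714
gripper_force: 2.6
```

{"op": "drive_tool", "data": {"rows": [[68, 0, 0, 0, 0, 0, 0], [68, 0, 0, 0, 0, 0, 0], [67, 0, 0, 0, 0, 0, 0], [67, 0, 0, 0, 0, 0, 0]]}}

```text
time_s: 15.68
tcp_pos: [0.6191, -0.1393, 0.0662]
ee_rot: [[-0.345, -0.939, 0.005], [-0.939, 0.345, -0.001], [-0.001, -0.005, -1.0]]
wrist_force: [3.3, -1.7, 5.2]
gripper_width: 0.688
gripper_force: 30.0
```

```bash
python3 -c "
from h import *
s=sense();print(s['gripper_width'],s['gripper_force'],s['tcp_pos'],s['wrist_force'])
L=[('plug',.011,.019,.041),('dish',.028,.056,.03),('spacer',.066,.082,.03)]
for i in range(2): cyl(capture('side'),L)
"
```

```text
0.6875493495889882 30.003159947526683 [ 0.61905398 -0.13928551  0.06624046] [ 3.31658453 -1.71434154  5.16334498]
plug 147 [ 616.5 -140.4] rms 0.87
dish 409 [ 617.4 -141. ] rms 0.88
spacer 253 [ 616.6 -139.6] rms 1.14
plug 165 [ 616.8 -140.5] rms 0.64
dish 411 [ 617.3 -140.8] rms 1.08
spacer 251 [ 616.1 -139.4] rms 1.37
```

{"op": "drive_tool", "data": {"rows": [[75, 0, 0, 0, 0, 0, 0], [100, 0, 0, 0, 0, 0, 0], [100, 0, 0, 0, 0, 0, 0], [100, 0, 0, 0, 0, 0, 0], [100, 0, 0, 0, 0, 0, 0]]}}

```text
time_s: 16.2
tcp_pos: [0.6149, -0.1387, 0.0634]
ee_rot: [[-0.346, -0.938, -0.005], [-0.938, 0.346, 0.001], [0.001, 0.005, -1.0]]
wrist_force: [-0.2, 0.6, -0.6]
gripper_width: 0.949
gripper_force: 0.0
```

{"op": "drive_tool", "data": {"rows": [[100, 0, 0, 15, 0, 0, 0], [100, 0, 0, 35, 0, 0, 0], [100, 0, 0, 35, 0, 0, 0], [100, -27, 18, 0, 0, 0, 0], [100, -27, 18, 0, 0, 0, 0]]}}

```text
time_s: 16.62
tcp_pos: [0.5636, -0.1029, 0.1513]
ee_rot: [[-0.347, -0.938, 0.003], [-0.938, 0.347, 0.001], [-0.002, -0.003, -1.0]]
wrist_force: [-0.8, 0.2, -0.2]
gripper_width: 0.996
gripper_force: 0.0
```

{"op": "drive_tool", "data": {"rows": [[100, -27, 18, 0, 0, 0, 0], [100, -27, 18, 0, 0, 0, 0], [100, -27, 18, 0, 0, 0, 0], [100, -27, 18, 0, 0, 0, 0], [100, 0, 0, 0, 0, 0, 0]]}}

```text
time_s: 17.03
tcp_pos: [0.4485, -0.03, 0.1488]
ee_rot: [[-0.344, -0.939, -0.007], [-0.939, 0.344, 0.0], [0.002, 0.007, -1.0]]
wrist_force: [-1.2, -0.2, -0.6]
gripper_width: 1.003
gripper_force: 0.0
```

```bash
python3 -c "
from h import *
print(sense()['tcp_pos'])
L=[('plug',.011,.019,.041),('dish',.028,.056,.03),('spacer',.066,.082,.03)]
for i in range(2): cyl(capture('side'),L)
"
```

```text
[ 0.44848349 -0.03003141  0.14879732]
plug 158 [ 616.5 -140.4] rms 0.75
dish 416 [ 618.2 -141.4] rms 0.68
spacer 248 [ 617.9 -140.6] rms 0.71
plug 146 [ 616.5 -140.5] rms 0.61
dish 429 [ 618.2 -141.4] rms 0.72
spacer 246 [ 618.  -140.7] rms 0.66
```

Spacer and dish are now within 1 mm of each other. On to the tray.

{"op": "drive_tool", "data": {"rows": [[100, 0, 1.5, -35, 0, 0, 0], [100, 0, 0, -35, 0, 0, 0], [100, 0, 0, -35, 0, 0, 0], [100, 0, 0, -20, 0, 0, 0], [100, 0, 0, 0, 0, 0, 0]]}}

```text
time_s: 17.55
tcp_pos: [0.4541, -0.0303, 0.0214]
ee_rot: [[-0.346, -0.938, -0.006], [-0.938, 0.346, -0.002], [0.004, 0.005, -1.0]]
wrist_force: [0.2, 0.1, -0.2]
gripper_width: 0.999
gripper_force: 0.0
```

{"op": "drive_tool", "data": {"rows": [[60, 0, 0, 0, 0, 0, 0], [60, 0, 0, 0, 0, 0, 0], [60, 0, 0, 0, 0, 0, 0], [55, 0, 0, 0, 0, 0, 0], [50, 0, 0, 0, 0, 0, 0]]}}

```text
time_s: 17.97
tcp_pos: [0.4554, -0.0294, 0.0256]
ee_rot: [[-0.346, -0.938, 0.001], [-0.938, 0.346, 0.0], [-0.001, -0.001, -1.0]]
wrist_force: [-0.6, 0.3, -0.0]
gripper_width: 0.708
gripper_force: 0.5
```

{"op": "drive_tool", "data": {"rows": [[50, 0, 0, 0, 0, 0, 0], [50, 0, 0, 0, 0, 0, 0], [50, 0, 0, 0, 0, 0, 0], [50, 0, 0, 0, 0, 0, 0]]}}

```text
time_s: 18.3
tcp_pos: [0.4552, -0.0294, 0.0256]
ee_rot: [[-0.346, -0.938, 0.001], [-0.938, 0.346, 0.0], [-0.0, -0.001, -1.0]]
wrist_force: [-1.1, 0.6, 6.8]
gripper_width: 0.684
gripper_force: 30.0
```

{"op": "drive_tool", "data": {"rows": [[50, 0, 0, 10, 0, 0, 0], [50, 0, 0, 35, 0, 0, 0], [50, 0, 0, 35, 0, 0, 0], [50, 0, 0, 30, 0, 0, 0], [50, 20, -14, 5, 0, 0, 0]]}}

```text
time_s: 18.72
tcp_pos: [0.4751, -0.0424, 0.145]
ee_rot: [[-0.343, -0.939, 0.008], [-0.939, 0.343, 0.002], [-0.005, -0.006, -1.0]]
wrist_force: [1.0, 1.9, -1.1]
gripper_width: 0.683
gripper_force: 30.0
```

{"op": "drive_tool", "data": {"rows": [[50, 32, -22, 0, 0, 0, 0], [50, 32, -22, 0, 0, 0, 0], [50, 32, -22, 0, 0, 0, 0], [50, 27, -18, 0, 0, 0, 0], [50, 16, -10, 0, 0, 0, 0]]}}

```text
time_s: 19.13
tcp_pos: [0.6163, -0.1395, 0.1389]
ee_rot: [[-0.347, -0.938, 0.0], [-0.938, 0.347, -0.0], [0.0, -0.001, -1.0]]
wrist_force: [-0.6, -0.3, -1.3]
gripper_width: 0.684
gripper_force: 30.0
```

{"op": "drive_tool", "data": {"rows": [[50, 4, -2, -5, 0, 0, 0], [50, 0, 0, -10, 0, 0, 0], [50, 0, 0, 0, 0, 0, 0], [50, 0, 0, 0, 0, 0, 0]]}}

```text
time_s: 19.47
tcp_pos: [0.6159, -0.1387, 0.1233]
ee_rot: [[-0.345, -0.938, -0.004], [-0.938, 0.345, 0.0], [0.001, 0.004, -1.0]]
wrist_force: [-0.4, 0.3, -1.2]
gripper_width: 0.686
gripper_force: 30.0
```

```bash
python3 -c "
from h import *
s=sense();print(s['tcp_pos'],s['wrist_force'])
z=s['tcp_pos'][2]-.0255
L=[('plug',.011,.019,.041),('dish',.028,.056,.03),('spacer',.066,.082,.03),('tray',z+.004,z+.02,.03)]
for i in range(2): cyl(capture('side'),L)
c=capture('side'); save(c,'g_side.png',(340,130,540,330),3)
"
```

```text
[ 0.61594047 -0.13873825  0.12329224] [-0.40984514  0.32840877 -1.17497254]
plug 150 [ 616.5 -140.5] rms 0.69
dish 410 [ 618.1 -141.5] rms 0.64
spacer 258 [ 618.  -140.6] rms 0.67
tray 260 [ 614.6 -139.7] rms 0.83
plug 155 [ 616.4 -140.4] rms 0.67
dish 427 [ 618.1 -141.5] rms 0.7
spacer 245 [ 617.9 -140.6] rms 0.54
tray 255 [ 615.  -139.5] rms 1.17
```

View pics/g_side.png

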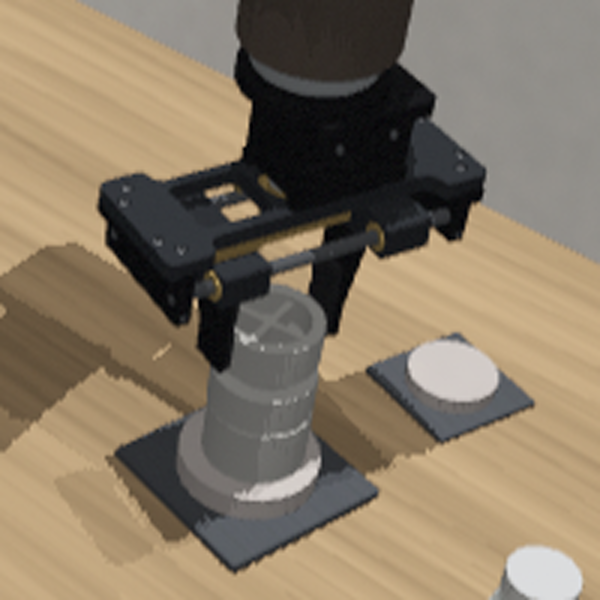

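Tray is upright just above the spacer. I shift it about 2 mm in x and lower it gently.

{"op": "drive_tool", "data": {"rows": [[50, 2, -0.7, -3, 0, 0, 0], [50, 0, 0, -2, 0, 0, 0], [50, 0, 0, -1, 0, 0, 0], [50, 0, 0, 0, 0, 0, 0]]}}

```text
time_s: 19.95
tcp_pos: [0.6198, -0.14, 0.1185]
ee_rot: [[-0.346, -0.938, -0.001], [-0.938, 0.346, 0.0], [0.0, 0.001, -1.0]]
wrist_force: [-0.3, -0.8, -1.5]
gripper_width: 0.686
gripper_force: 30.0
```

{"op": "drive_tool", "data": {"rows": [[50, 0, 0, -1, 0, 0, 0], [50, 0, 0, 0, 0, 0, 0]]}}

```text
time_s: 20.12
tcp_pos: [0.62, -0.1401, 0.1177]
ee_rot: [[-0.346, -0.938, -0.0], [-0.938, 0.346, 0.0], [0.0, 0.0, -1.0]]
wrist_force: [-0.3, -0.7, -1.3]
gripper_width: 0.682
gripper_force: 30.0
```

{"op": "drive_tool", "data": {"rows": [[50, 0, 0, -1, 0, 0, 0], [50, 0, 0, 0, 0, 0, 0]]}}

```text
time_s: 20.28
tcp_pos: [0.6199, -0.1402, 0.1167]
ee_rot: [[-0.346, -0.938, -0.0], [-0.938, 0.346, 0.0], [0.0, 0.0, -1.0]]
wrist_force: [-0.2, -0.0, -1.7]
gripper_width: 0.684
gripper_force: 30.0
```

{"op": "drive_tool", "data": {"rows": [[50, 0, 0, -1, 0, 0, 0], [50, 0, 0, -1, 0, 0, 0], [50, 0, 0, 0, 0, 0, 0]]}}

```text
time_s: 20.53
tcp_pos: [0.6199, -0.1402, 0.1146]
ee_rot: [[-0.346, -0.938, -0.001], [-0.938, 0.346, 0.0], [0.0, 0.001, -1.0]]
wrist_force: [-0.6, 0.2, -1.0]
gripper_width: 0.686
gripper_force: 30.0
```

{"op": "drive_tool", "data": {"rows": [[50, 0, 0, -1, 0, 0, 0], [50, 0, 0, 0, 0, 0, 0]]}}

```text
time_s: 20.7
tcp_pos: [0.62, -0.1402, 0.1137]
ee_rot: [[-0.346, -0.938, -0.0], [-0.938, 0.346, -0.0], [0.0, 0.0, -1.0]]
wrist_force: [0.0, 0.2, -2.6]
gripper_width: 0.684
gripper_force: 30.0
```

```bash
python3 -c "
from h import *
L=[('spacer',.066,.082,.03),('tray',.092,.109,.03)]
for i in range(2): cyl(capture('side'),L)
"
```

```text
spacer 255 [ 618.1 -140.6] rms 0.66
tray 309 [ 615.8 -139.2] rms 2.34
spacer 251 [ 618.  -140.5] rms 0.64
tray 316 [ 616.3 -139.6] rms 1.99
```

{"op": "drive_tool", "data": {"rows": [[50, 0, 0, -1, 0, 0, 0], [50, 0, 0, 0, 0, 0, 0]]}}

```text
time_s: 20.97
tcp_pos: [0.6201, -0.1402, 0.1136]
ee_rot: [[-0.345, -0.938, 0.0], [-0.938, 0.345, -0.0], [0.0, -0.0, -1.0]]
wrist_force: [-2.1, 1.0, 3.1]
gripper_width: 0.684
gripper_force: 30.0
```

{"op": "drive_tool", "data": {"rows": [[50, 0, 0, -0.5, 0, 0, 0], [50, 0, 0, 0, 0, 0, 0]]}}

```text
time_s: 21.13
tcp_pos: [0.6202, -0.1402, 0.1136]
ee_rot: [[-0.345, -0.938, 0.001], [-0.938, 0.345, -0.0], [0.0, -0.001, -1.0]]
wrist_force: [-2.1, 1.3, 5.5]
gripper_width: 0.683
gripper_force: 30.0
```

{"op": "drive_tool", "data": {"rows": [[75, 0, 0, 0, 0, 0, 0], [100, 0, 0, 0, 0, 0, 0], [100, 0, 0, 0, 0, 0, 0], [100, 0, 0, 0, 0, 0, 0], [100, 0, 0, 0, 0, 0, 0]]}}

```text
time_s: 21.55
tcp_pos: [0.6201, -0.1402, 0.1121]
ee_rot: [[-0.346, -0.938, -0.0], [-0.938, 0.346, 0.0], [0.0, 0.0, -1.0]]
wrist_force: [0.3, 0.6, -1.3]
gripper_width: 0.953
gripper_force: 0.0
```

{"op": "drive_tool", "data": {"rows": [[100, 0, 0, 10, 0, 0, 0], [100, 0, 0, 30, 0, 0, 0], [100, 0, 0, 20, 0, 0, 0], [100, -17.9, 33, 0, 0, 0, 0], [100, -17.9, 33, 0, 0, 0, 0]]}}

```text
time_s: 21.97
tcp_pos: [0.5854, -0.0746, 0.1744]
ee_rot: [[-0.349, -0.937, 0.005], [-0.937, 0.349, 0.0], [-0.002, -0.004, -1.0]]
wrist_force: [0.4, 0.8, -0.3]
gripper_width: 0.998
gripper_force: 0.0
```

{"op": "drive_tool", "data": {"rows": [[100, -17.9, 33, 0, 0, 0, 0], [100, -17.9, 33, 0, 0, 0, 0], [100, -17.9, 33, 0, 0, 0, 0], [100, -17.9, 33, 0, 0, 0, 0], [100, -17.9, 33, 0, 0, 0, 0]]}}

```text
time_s: 22.38
tcp_pos: [0.494, 0.0922, 0.1733]
ee_rot: [[-0.346, -0.938, 0.001], [-0.938, 0.346, 0.001], [-0.001, -0.001, -1.0]]
wrist_force: [0.8, 1.0, -0.5]
gripper_width: 0.997
gripper_force: 0.0
```

{"op": "drive_tool", "data": {"rows": [[100, -17.9, 33, 0, 0, 0, 0], [100, -17.9, 33, 0, 0, 0, 0], [100, -17.9, 33, 0, 0, 0, 0], [100, 0, 0, 0, 0, 0, 0]]}}

```text
time_s: 22.72
tcp_pos: [0.4394, 0.1943, 0.1736]
ee_rot: [[-0.339, -0.941, 0.002], [-0.941, 0.339, 0.002], [-0.003, -0.001, -1.0]]
wrist_force: [0.2, -0.3, 0.7]
gripper_width: 1.0
gripper_force: 0.0
```

```bash
python3 -c "
from h import *
print(sense()['tcp_pos'])
L=[('plug',.011,.019,.041),('dish',.028,.056,.03),('spacer',.066,.082,.03),('tray',.092,.109,.03)]
for i in range(2): cyl(capture('side'),L)
cyl(capture('side'),[('knob',.012,.025,.01),('disc',.0015,.0085,.03)],(.441,.188))
c=capture('side'); save(c,'h_side.png',(140,130,540,400),2)
"
```

```text
[0.4394147  0.19432984 0.17359699]
plug 151 [ 616.5 -140.5] rms 0.66
dish 406 [ 618.1 -141.4] rms 0.66
spacer 252 [ 618.1 -140.7] rms 0.65
tray 275 [ 619.4 -141.5] rms 0.7
plug 159 [ 616.4 -140.5] rms 0.64
dish 416 [ 618.3 -141.4] rms 0.73
spacer 246 [ 618.1 -140.6] rms 0.62
tray 268 [ 619.3 -141.7] rms 0.59
knob 52 [442.  189.1] rms 0.79
disc 137 [442.9 189.9] rms 1.2
```

View pics/h_side.png

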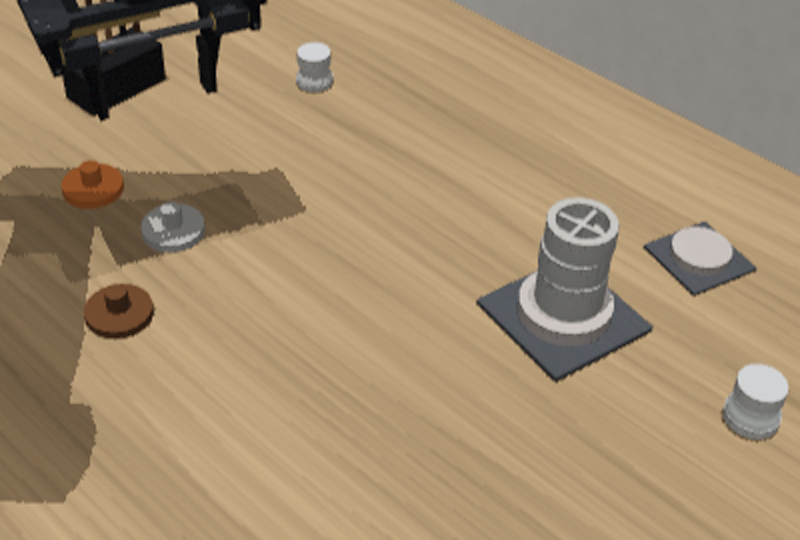

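Stack is straight at (580,250) in this crop. The white lid at (172,225) is next, and I'll grip it by the knob.

{"op": "drive_tool", "data": {"rows": [[100, 0, 0, -35, 0, 0, 0], [100, 0, 0, -35, 0, 0, 0], [100, 0, 0, -35, 0, 0, 0], [100, 0, 0, -20, 0, 0, 0], [100, 0, 0, 0, 0, 0, 0]]}}

```text
time_s: 23.33
tcp_pos: [0.4392, 0.1864, 0.0434]
ee_rot: [[-0.349, -0.937, -0.008], [-0.937, 0.349, -0.006], [0.009, 0.005, -1.0]]
wrist_force: [-0.1, -0.8, -0.3]
gripper_width: 1.0
gripper_force: 0.0
```

{"op": "drive_tool", "data": {"rows": [[100, 0, 0, 0, 0, 0, 0], [100, 0, 0, 0, 0, 0, 0], [100, 0, 0, 0, 0, 0, 0]]}}

```text
time_s: 23.58
tcp_pos: [0.4424, 0.1903, 0.0491]
ee_rot: [[-0.346, -0.938, 0.003], [-0.938, 0.346, 0.002], [-0.003, -0.002, -1.0]]
wrist_force: [1.0, -0.2, -0.2]
gripper_width: 1.0
gripper_force: 0.0
```

{"op": "drive_tool", "data": {"rows": [[100, 0, 0, -8, 0, 0, 0], [100, 0, 0, -6, 0, 0, 0], [100, 0, 0, -2, 0, 0, 0], [100, 0, 0, 0, 0, 0, 0], [100, 0, 0, 0, 0, 0, 0]]}}

```text
time_s: 24.0
tcp_pos: [0.441, 0.1898, 0.0312]
ee_rot: [[-0.345, -0.938, -0.0], [-0.938, 0.345, -0.0], [0.0, 0.0, -1.0]]
wrist_force: [0.0, -0.1, -0.4]
gripper_width: 0.999
gripper_force: 0.0
```

{"op": "drive_tool", "data": {"rows": [[60, 0, 0, 0, 0, 0, 0], [30, 0, 0, 0, 0, 0, 0], [30, 0, 0, 0, 0, 0, 0], [30, 0, 0, 0, 0, 0, 0], [30, 0, 0, 0, 0, 0, 0]]}}

```text
time_s: 24.42
tcp_pos: [0.4411, 0.1899, 0.0314]
ee_rot: [[-0.346, -0.938, 0.0], [-0.938, 0.346, 0.0], [-0.0, -0.0, -1.0]]
wrist_force: [-0.4, 0.2, 0.6]
gripper_width: 0.707
gripper_force: 0.0
```

{"op": "drive_tool", "data": {"rows": [[28, 0, 0, 0, 0, 0, 0], [25, 0, 0, 0, 0, 0, 0], [20, 0, 0, 0, 0, 0, 0], [15, 0, 0, 0, 0, 0, 0], [10, 0, 0, 0, 0, 0, 0]]}}

```text
time_s: 24.83
tcp_pos: [0.4411, 0.1898, 0.0313]
ee_rot: [[-0.346, -0.938, 0.0], [-0.938, 0.346, 0.0], [-0.0, 0.0, -1.0]]
wrist_force: [-0.5, 0.6, 0.5]
gripper_width: 0.322
gripper_force: 0.0
```

{"op": "drive_tool", "data": {"rows": [[5, 0, 0, 0, 0, 0, 0], [5, 0, 0, 0, 0, 0, 0], [5, 0, 0, 0, 0, 0, 0]]}}

```text
time_s: 25.08
tcp_pos: [0.4411, 0.1899, 0.0314]
ee_rot: [[-0.346, -0.938, 0.0], [-0.938, 0.346, 0.0], [-0.0, -0.0, -1.0]]
wrist_force: [0.3, -0.5, -0.4]
gripper_width: 0.213
gripper_force: 30.0
```

{"op": "drive_tool", "data": {"rows": [[5, 0, 0, 10, 0, 0, 0], [5, 0, 0, 35, 0, 0, 0], [5, 0, 0, 35, 0, 0, 0], [5, 0, 0, 35, 0, 0, 0], [5, 9, -17, 30, 0, 0, 0]]}}

```text
time_s: 25.5
tcp_pos: [0.4497, 0.1741, 0.1786]
ee_rot: [[-0.343, -0.939, 0.001], [-0.939, 0.343, 0.001], [-0.002, -0.001, -1.0]]
wrist_force: [1.6, 1.1, -1.2]
gripper_width: 0.22
gripper_force: 30.0
```

{"op": "drive_tool", "data": {"rows": [[5, 17, -31, 0, 0, 0, 0], [5, 17, -31, 0, 0, 0, 0], [5, 17, -31, 0, 0, 0, 0], [5, 17, -31, 0, 0, 0, 0], [5, 17, -31, 0, 0, 0, 0]]}}

```text
time_s: 25.92
tcp_pos: [0.5351, 0.0163, 0.1762]
ee_rot: [[-0.346, -0.938, -0.001], [-0.938, 0.346, 0.0], [0.0, 0.001, -1.0]]
wrist_force: [0.4, 0.9, -1.8]
gripper_width: 0.216
gripper_force: 30.0
```

{"op": "drive_tool", "data": {"rows": [[5, 17, -31, 0, 0, 0, 0], [5, 17, -31, 0, 0, 0, 0], [5, 17, -31, 0, 0, 0, 0], [5, 17, -31, 0, 0, 0, 0], [5, 12, -26, 0, 0, 0, 0]]}}

```text
time_s: 26.33
tcp_pos: [0.6156, -0.1343, 0.1755]
ee_rot: [[-0.347, -0.938, -0.001], [-0.938, 0.347, 0.0], [0.0, 0.001, -1.0]]
wrist_force: [1.2, 1.3, -0.5]
gripper_width: 0.219
gripper_force: 30.0
```

{"op": "drive_tool", "data": {"rows": [[5, 4.5, -8, 0, 0, 0, 0], [5, 0, 0, -8, 0, 0, 0], [5, 0, 0, -8, 0, 0, 0], [5, 0, 0, 0, 0, 0, 0], [5, 0, 0, 0, 0, 0, 0]]}}

```text
time_s: 26.75
tcp_pos: [0.6184, -0.1388, 0.1592]
ee_rot: [[-0.344, -0.939, -0.003], [-0.939, 0.344, 0.0], [0.001, 0.003, -1.0]]
wrist_force: [-0.1, 0.0, -1.4]
gripper_width: 0.216
gripper_force: 30.0
```

```bash
python3 -c "
from h import *
s=sense();print(s['tcp_pos'],s['wrist_force'])
z=s['tcp_pos'][2]-.0314
L=[('tray',.092,.109,.03),('disc',z+.0015,z+.009,.03),('discwide',z-.003,z+.007,.03)]
for i in range(2): cyl(capture('side'),L)
c=capture('side'); save(c,'i_side.png',(340,130,540,330),3)
"
```

```text
[ 0.61835472 -0.13880483  0.1592204 ] [-5.82518801e-02  5.34423926e-04 -1.42823077e+00]
tray 273 [ 619.3 -141.6] rms 0.57
disc 174 [ 618.4 -138.5] rms 0.99
discwide 155 [ 618.4 -138.8] rms 0.61
tray 286 [ 619.5 -141.7] rms 0.58
disc 155 [ 618.9 -138.5] rms 0.87
discwide 128 [ 619.  -138.8] rms 0.64
```

View pics/i_side.png

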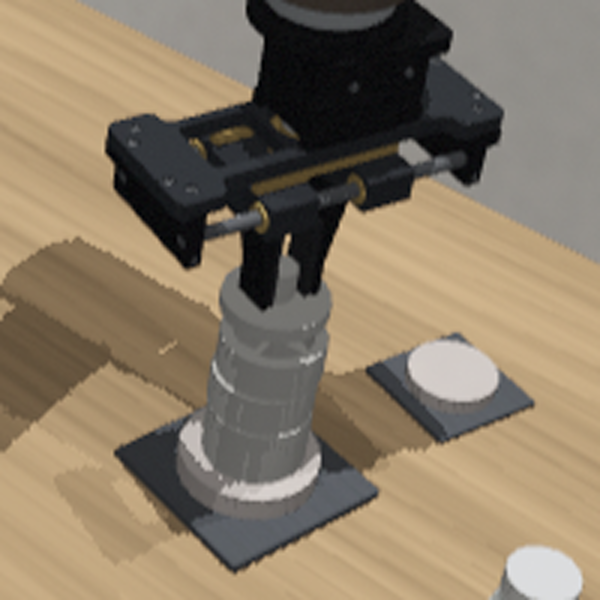

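Lid is held level above the tray. I correct y by about −2 mm and lower it.

{"op": "drive_tool", "data": {"rows": [[5, 0, -2.2, -4, 0, 0, 0], [5, 0, 0, -4, 0, 0, 0], [5, 0, 0, -2, 0, 0, 0], [5, 0, 0, 0, 0, 0, 0], [5, 0, 0, 0, 0, 0, 0]]}}

```text
time_s: 27.32
tcp_pos: [0.6194, -0.1424, 0.15]
ee_rot: [[-0.346, -0.938, -0.001], [-0.938, 0.346, -0.0], [0.0, 0.001, -1.0]]
wrist_force: [-0.4, -0.1, -1.4]
gripper_width: 0.222
gripper_force: 30.0
```

```bash
python3 -c "
from h import *
s=sense();print(s['tcp_pos'],s['wrist_force'])
z=s['tcp_pos'][2]-.0314
L=[('tray',.092,.109,.03),('discwide',z-.002,z+.007,.03)]
for i in range(2): cyl(capture('side'),L)
"
```

```text
[ 0.61939857 -0.14242995  0.15004797] [-0.41007695 -0.05844645 -1.39262938]
tray 273 [ 619.4 -141.6] rms 0.66
discwide 152 [ 619.1 -142.4] rms 0.68
tray 270 [ 619.4 -141.7] rms 0.64
discwide 149 [ 619.6 -142.5] rms 0.62
```

{"op": "drive_tool", "data": {"rows": [[5, 0, 0.9, -1, 0, 0, 0], [5, 0, 0, -1, 0, 0, 0], [5, 0, 0, -1, 0, 0, 0], [5, 0, 0, 0, 0, 0, 0]]}}

```text
time_s: 27.75
tcp_pos: [0.6194, -0.1414, 0.1471]
ee_rot: [[-0.346, -0.938, -0.0], [-0.938, 0.346, 0.0], [0.0, 0.0, -1.0]]
wrist_force: [0.5, -0.5, -1.5]
gripper_width: 0.217
gripper_force: 30.0
```

{"op": "drive_tool", "data": {"rows": [[5, 0, 0, -1, 0, 0, 0], [5, 0, 0, 0, 0, 0, 0]]}}

```text
time_s: 27.92
tcp_pos: [0.6195, -0.1415, 0.1461]
ee_rot: [[-0.346, -0.938, -0.0], [-0.938, 0.346, 0.0], [0.0, 0.0, -1.0]]
wrist_force: [0.7, 0.2, -1.4]
gripper_width: 0.221
gripper_force: 30.0
```

{"op": "drive_tool", "data": {"rows": [[5, 0, 0, -0.7, 0, 0, 0], [5, 0, 0, 0, 0, 0, 0]]}}

```text
time_s: 28.08
tcp_pos: [0.6195, -0.1415, 0.1455]
ee_rot: [[-0.346, -0.938, -0.0], [-0.938, 0.346, 0.0], [0.0, 0.0, -1.0]]
wrist_force: [-1.4, 0.4, -0.4]
gripper_width: 0.216
gripper_force: 30.0
```

{"op": "drive_tool", "data": {"rows": [[5, 0, 0, -0.6, 0, 0, 0], [5, 0, 0, 0, 0, 0, 0]]}}

```text
time_s: 28.25
tcp_pos: [0.6196, -0.1415, 0.1454]
ee_rot: [[-0.346, -0.938, 0.0], [-0.938, 0.346, -0.0], [0.0, -0.0, -1.0]]
wrist_force: [-0.6, -0.1, 0.8]
gripper_width: 0.217
gripper_force: 30.0
```

{"op": "drive_tool", "data": {"rows": [[30, 0, 0, 0, 0, 0, 0], [45, 0, 0, 0, 0, 0, 0], [45, 0, 0, 0, 0, 0, 0], [45, 0, 0, 0, 0, 0, 0], [45, 0, 0, 0, 0, 0, 0]]}}

```text
time_s: 28.67
tcp_pos: [0.6196, -0.1415, 0.145]
ee_rot: [[-0.346, -0.938, 0.0], [-0.938, 0.346, -0.0], [-0.0, -0.0, -1.0]]
wrist_force: [-0.0, 0.3, -0.4]
gripper_width: 0.428
gripper_force: 0.0
```

{"op": "drive_tool", "data": {"rows": [[45, 0, 0, 5, 0, 0, 0], [45, 0, 0, 15, 0, 0, 0], [45, 0, 0, 35, 0, 0, 0], [45, 0, 0, 35, 0, 0, 0], [45, 0, 0, 0, 0, 0, 0]]}}

```text
time_s: 29.08
tcp_pos: [0.6234, -0.1425, 0.2442]
ee_rot: [[-0.344, -0.939, 0.015], [-0.939, 0.344, -0.003], [-0.002, -0.016, -1.0]]
wrist_force: [2.1, 0.0, 1.3]
gripper_width: 0.449
gripper_force: 0.0
```

```bash
python3 -c "
from h import *
s=sense();print(s['time_s'],s['tcp_pos'],s['gripper_width'])
L=[('plug',.011,.019,.041),('dish',.028,.056,.03),('spacer',.066,.082,.03),('tray',.092,.109,.03),('disc',.112,.121,.03)]
cyl(capture('side'),L)
c=capture('side'); save(c,'j_side.png',(240,130,540,355),2.6)
"
```

```text
29.0833 [ 0.62341345 -0.14245257  0.24415213] 0.4486010266161697
plug 152 [ 616.4 -140.7] rms 0.62
dish 415 [ 618.2 -141.5] rms 0.65
spacer 255 [ 618.  -140.5] rms 0.7
tray 274 [ 619.4 -141.7] rms 0.6
disc 165 [ 619.6 -141.3] rms 0.9
```

View pics/j_side.png

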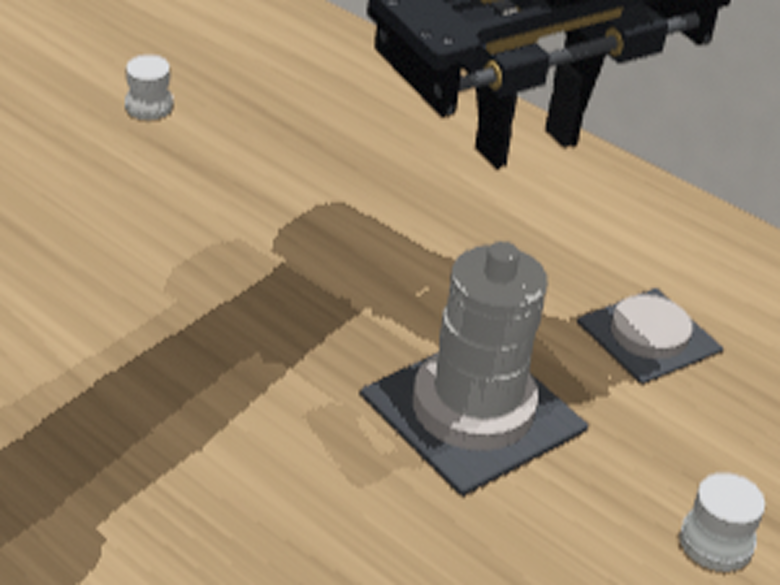

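The full stack stands upright at about (490,330) in the crop, gripper clear and jars untouched.

{"op": "drive_tool", "data": {"rows": [[45, 0, 0, 0, 0, 0, 0], [45, 0, 0, 0, 0, 0, 0], [45, 0, 0, 0, 0, 0, 0]]}}

```text
time_s: 29.43
tcp_pos: [0.619, -0.1415, 0.2337]
ee_rot: [[-0.346, -0.938, -0.003], [-0.938, 0.346, 0.0], [0.001, 0.003, -1.0]]
wrist_force: [0.9, -0.5, -0.2]
gripper_width: 0.453
gripper_force: 0.0
```

```bash
python3 -c "
from station import finish_job
print(finish_job())"
```

```text
the job is handed in; nothing more can be done
None
```

The four parts are stacked upright in order on the larger hearth's plug, each measured within about 3 mm of its centre, and the job was handed in at about 29 s with the jars and brush stand not touched; no verdict came back.

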